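Open the pulp beater's drive box and restart it

ROBOT

A 7-joint arm with a two-finger parallel gripper is mounted at the origin on the work surface. World frame = base frame: x ahead of the robot, y to its left, z up, the work surface at z = 0. Lengths are in m, angles in rad, forces in N, time in s.
With the tool pointing down it reaches from about 0.425 to 0.95 m from the base axis. Payload 4.7 kg.
Tool frame: the origin (TCP) lies at the very end of the fingers, on their centre line; the grasp point (between the pads) lies 19 mm behind it; z points along the fingers, y is the line along which they close (so a half turn about z gives the same grasp; the last joint's range is limited). The gripper opens to 85 mm and grips with 20 to 120 N. Pads are 22 mm wide; open, the fingers measure 114 mm over their backs; the gripper's body (76 mm by 85 mm) begins 54 mm behind the grasp point. The pads swing forward as they close: fully open they stand 13 mm farther back than shut.
Start: joints at [1.138, 0.469, -0.049, 1.532, 0.024, 1.141, -0.082], TCP at [0.265, -0.621, 0.231] pointing down, gripper open.
Joint ranges: [-2.59, 2.59], [-0.33, 1.99], [-1.39, 1.29], [0.1, 2.45], [-1.04, 4.18], [0.21, 1.99], [-2.66, 2.66]. Speed limits (rad/s): [2.57, 2.57, 3.14, 3.14, 3.14, 3.14, 3.14].

INTERFACE

Orientations are given as a 3x3 rotation matrix whose columns are the frame's x, y, z axes.
In Python, from workcell import monitor, cams, order gives the robot as it stands.
- The arm moves only by the shell command python3 -m inch 'ROWS'. ROWS is JSON, one flat list of numbers, 5 for each row, row after row: the opening, from -1 (shut) to 1 (fully open), then the shift along the tool's x, y, z scaled (see below), then the turn about the tool's z scaled (see below). A call has 1 to 20 rows; each row shifts and turns the commanded pose from where the row before left it, along the tool's axes as they then stand; what a row does not reach is not made up. The controller multiplies each number of a shift by 0.4 m and each number of a turn by pi rad. A row lasts 1/12 s, in which the tool goes at most 41.7 mm and 7.16 degrees, less where a joint would pass 70% of its speed; a pose out of reach is approached as far as the arm can. A call with a number of a shift or a turn outside -1 to 1 is refused whole. A call with a gripper value outside its range is refused whole. The fingers move at their own pace and stop on an object; the grip force is fixed at half the most. Time passes only in rows, so rows that do not move let the fingers close. It gives the time, the measured TCP pose, the force, the opening and the grip force at its end, in the units of the state.
- monitor.observe(): the state, without advancing time (a new reading comes with each control period).
- cams.get_image(name): name is "scene" or "top" or "wrist"; returns (picture, depth): 420x560x3 uint8, red, green, blue; 420x560 float32, m along the optical axis (not along the pixel's ray), 0 where there is no reading.
- cams.get_calibration(name): a dict with "K" (3x3 intrinsics, pixels), "dist" ([k1, k2, p1, p2, k3] as OpenCV has them; the pictures are not rectified), "eye" and "rotation" of the camera in the world. Camera axes: x right, y up, looking along -z (the intrinsics and any distortion apply to the point x, -y, -z); pixel columns grow to the right and rows downward; lengths in m; the calibration is good to about 2 mm. A picture is of the moment at which its call begins: read the wrist's pose just before it. get_calibration takes no time and is no camera call; for the wrist camera it gives the pose at the moment of the call.
- order.hand_in(): hands the job in; it is judged then, once.
The state is a dict: "t": time; "joint_pos": joint angles; "qvel": joint speeds; "tau": joint torques, N m; "position": TCP position; "ee_rot": TCP orientation; "force": force on the tool from outside, world axes, zero at the start; "moment": the same for the moment, N m; "finger_gap": finger opening in m; "grip_force": force on a finger pad.
Only numpy, scipy, OpenCV 4.12 (cv2) and the standard library are available. Lean on these libraries where they do the work, as an engineer would, in place of code of your own. Each camera call takes 0.05 s, during which the arm holds its last target. There are 200 camera calls.

TASK

The pulp beater has tripped: with the screwdriver's blade in their slots (not with the fingers), turn both orange cam fasteners on the white drive box a quarter turn so that their tongues swing clear of the red flange, then slide the access panel fully open. Press the blue reset key in the bay fully down, let it up, and then press the green start key fully down, never both at once. Finish with the screwdriver standing upright in its wooden stand again and the panel left open, and do not shift the jar, the mug or the wooden folding tool.

Things in the scene. Friction and masses are not known exactly. Their poses are not given: they have to be found in the camera images.
- drive_box: White box 240 (x) x 340 (y) x 60 mm high, fixed. Origin: centre of its underside. On top, rails 8 mm high at x = +-62.5 guide the panel along y between steel stops (20 mm high, inner face y = -125; 8 mm high, inner face y = 162). A bay 90 (x) x 100 (y) x 30 mm deep, centred at x = 0, y = 95, holds two keys; the panel covers it at the start. Cam axes: x = +-92, y = 11
- panel: Loose grey panel 116 (x) x 140 (y) x 5 mm, about 0.35 kg, between the rails. Origin: centre of its underside; axes as the box's. A red flange along its -y edge (panel y = -70 to -65) rises 30 mm above the underside, full width. Closed at box y = 90; slides to box -y (1 to 5 N) until the flange meets the stop at box y = -55. Push the flange's inner (+y) face. The cam tongues block it
- cam_near_head: Orange cam head 42 mm across on the robot's side of the box (box x = -92). Origin: centre of the slot's floor, on the turning axis, 12 mm above the box top; the head's top is 10 mm higher. x runs along the slot and out along the tongue. Slot 8 mm wide, 10 mm deep, open-ended, 39 mm long. Tongue 12 mm wide, from 16 to 58 mm from the axis, its top 4 mm above the slot floor
- cam_near (a joint): Turn of the near cam, rad: 0 = tongue along the box's +x, before the flange (locked); 1.57 = tongue along the box's -y (open, hard stop). Opens clockwise seen from above. Starts at 0 to 0.2, stays where left, needs 0.1 N m. Counts as clear of the flange beyond 1.15
- cam_far_head: The same cam head on the far side of the box (box x = +92); same sizes, origin and axes (its tongue points along its own +x)
- cam_far (a joint): Turn of the far cam, rad: 0 = tongue along the box's -x (locked); 1.57 = tongue along the box's -y (open, hard stop). Opens anticlockwise seen from above. Starts at 0 to 0.2, stays where left, needs 0.1 N m. Counts as clear of the flange beyond 1.15
- driver: Wide-blade screwdriver 140 mm long, about 0.15 kg. Origin: middle of the blade's tip edge; z up the tool to the handle. Blade 24 mm wide along x, 4 mm thick along y, 24 mm long; shank 12 mm thick; black collar 48 mm across, z = 60 to 66; square yellow handle 28 x 28 mm, faces square to x and y, z = 66 to 140. Starts upright in the stand, blade down, collar on its top, tip 10 mm above the table
- stand: Wooden block 80 x 80 x 70 mm, fixed, left or right of the drive box, with a square through hole 35 x 35 mm in its middle in which the screwdriver hangs with its collar on the block's top. Origin: centre of its underside
- key_blue (a joint): Blue reset key's travel, m: 0 up, 0.006 fully down (spring: 1.5 N to start, 5 N at the bottom); counts as pressed beyond 0.004 and springs back
- key_blue_top (a point): Centre of the blue key's top face, 30 mm across, at box x = -24, y = 95, 8 mm below the box top; housing 46 mm across
- key_green (a joint): Green start key's travel, m: as the blue key's
- key_green_top (a point): Centre of the green key's top face, 30 mm across, at box x = +24, y = 95, 8 mm below the box top
- jar: Glass jar, 68 mm across, 100 mm tall, standing at the other end of the box from the stand; origin under its centre; bystander
- mug: Blue mug, 80 mm across, 90 mm tall, left of the box; origin under its centre; bystander
- folder: Flat wooden folding tool 150 x 28 x 8 mm, right of the box; origin under its centre; bystander
Not all that is in view belongs to the job. There is more than one size of the panel; the job needs the smaller. Several things have the shape of the stand; the one meant has the colours described above.

How it is judged:
By the outcome, as a careful person would: the job done as asked, in the order asked, and still so for the second after the job is handed in, with the robot touching nothing.
It also fails if it takes over 72 s, if anything falls off the work surface, if the arm or the gripper's body presses on something with over 40 N, if the wrist force passes 120 N, or if a joint passes its speed limit or range.

## Working session

There is one attempt and no reset: what is moved stays moved. The work goes in short steps, Python scripts to look and compute and a shell command to move; the robot and the scene stay as the last step left them, time stands still between calls to the robot, and variables do not carry over. Pictures are saved under pics/ and viewed, at most 10 in all, crops included, and the job is handed in when it is done.

```bash
ls; mkdir -p pics; python3 - <<'E'
from workcell import monitor,cams
import cv2,numpy as np
s=monitor.observe();print(s['t'],s['position'],np.round(s['ee_rot'],3).tolist(),s['finger_gap'])
for n in("scene","top"):
    p,d=cams.get_image(n);np.savez(f"pics/{n}0.npz",p=p,d=d);cv2.imwrite(f"pics/{n}0.png",p[:,:,::-1])
    c=cams.get_calibration(n);print(n,c)
E
```

```text
pics
0.0 [ 0.26500526 -0.62015563  0.23023437] [[0.92, 0.393, -0.001], [0.393, -0.92, 0.002], [-0.0, -0.002, -1.0]] 0.08555354709586117
scene {'K': array([[413.65966423,   0.        , 278.12257935],
       [  0.        , 413.65966423, 207.31775628],
       [  0.        ,   0.        ,   1.        ]]), 'dist': array([0.01957582, 0.        , 0.        , 0.        , 0.        ]), 'eye': array([ 1.23141699, -0.40326606,  0.79391593]), 'rotation': array([[ 0.53828657, -0.54169801,  0.64560889],
       [ 0.84271391,  0.33780002, -0.41919495],
       [ 0.00899038,  0.76971061,  0.63832966]])}
top {'K': array([[538.10249718,   0.        , 279.26240281],
       [  0.        , 538.10249718, 206.14393062],
       [  0.        ,   0.        ,   1.        ]]), 'dist': array([-0.09003063,  0.        ,  0.        ,  0.        ,  0.        ]), 'eye': array([0.22689342, 0.06956979, 1.79102305]), 'rotation': array([[-0.0261709 ,  0.98693409, -0.15898485],
       [-0.9996083 , -0.02741409, -0.00563106],
       [-0.00991591,  0.1587752 ,  0.98726496]])}
```

View pics/top0.png

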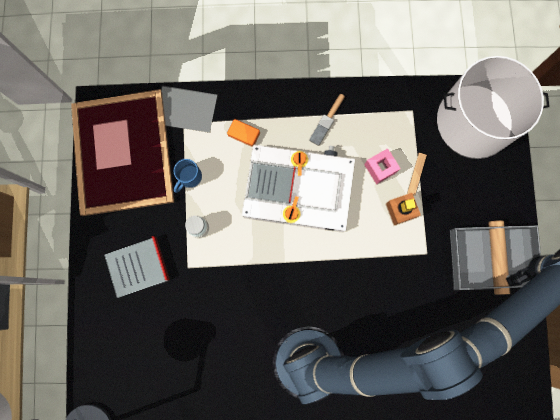

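View pics/scene0.png

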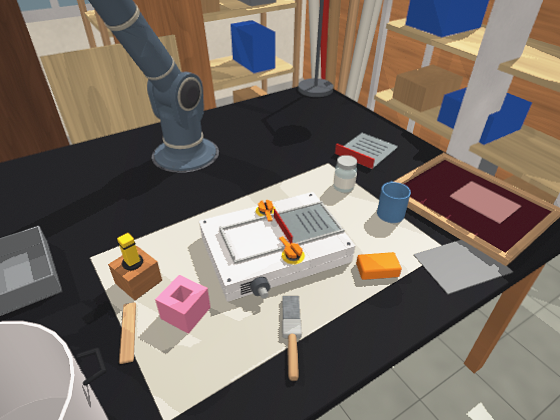

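The top view shows the box at about (300,188), with the panel covering its left (+y) part. The cams are at (300,158) and (291,213), and the stand with the driver is at (405,208). The folder is at (417,175), the jar at (197,226) and the mug at (187,174). The pink block at (382,165) is a decoy.

```bash
cat > h.py <<'E'
import numpy as np,cv2
from workcell import monitor,cams
def rays(c,uv):
    uv=np.asarray(uv,float).reshape(-1,1,2)
    n=cv2.undistortPoints(uv,c['K'],c['dist']).reshape(-1,2)
    return np.c_[n[:,0],-n[:,1],-np.ones(len(n))]@c['rotation'].T
def plane(c,uv,z):
    r=rays(c,uv);return c['eye']+r*((z-c['eye'][2])/r[:,2])[:,None]
def cloud(c,d,m):
    v,u=np.nonzero(m&(d>0));return c['eye']+rays(c,np.c_[u,v])*d[v,u][:,None],np.c_[u,v]
def hsv(p):return cv2.cvtColor(p,cv2.COLOR_RGB2HSV)
def tri(c1,u1,c2,u2):
    A=[];b=[]
    for c,u in((c1,u1),(c2,u2)):
        r=rays(c,u)[0];r/=np.linalg.norm(r);P=np.eye(3)-np.outer(r,r);A.append(P);b.append(P@c['eye'])
    return np.linalg.lstsq(np.vstack(A),np.hstack(b),rcond=None)[0]
E
cat > m1.py <<'E'
from h import *
for n in("top","scene"):
    z=np.load(f"pics/{n}0.npz");p,d=z['p'],z['d'];c=cams.get_calibration(n);H=hsv(p);h,s,v=[H[...,i].astype(int) for i in range(3)]
    P=np.zeros(p.shape);q,uv=cloud(c,d,d>0);P[uv[:,1],uv[:,0]]=q
    roi=(P[...,0]>.4)&(P[...,0]<.95)&(P[...,1]>-.5)&(P[...,1]<.45)&(P[...,2]>-.02)&(P[...,2]<.2)
    X=P[...,:];zz=P[...,2]
    def rep(nm,m,k=1):
        m=(m&roi).astype(np.uint8);N,l,st,ce=cv2.connectedComponentsWithStats(m)
        for i in sorted(range(1,N),key=lambda i:-st[i,4])[:k]:
            w=P[l==i];print(n,nm,st[i,4],'px',np.round(ce[i],1),'med',np.round(np.median(w,0),4),'rng',np.round(np.percentile(w,2,axis=0),3),np.round(np.percentile(w,98,axis=0),3))
            (a,b,t)=cv2.minAreaRect((w[:,:2]*1000).astype(np.float32));print('   rect',np.round(a,1),np.round(b,1),round(t,1))
    rep('orange',(h>5)&(h<20)&(s>200)&(v>150),5)
    rep('yellow',(h>=22)&(h<34)&(s>150)&(v>120),3)
    rep('red',((h<4)|(h>174))&(s>150),3)
    rep('boxtop',(zz>.05)&(zz<.075)&(s<60),1)
    rep('wood',(h>5)&(h<20)&(s>90)&(zz>.055)&(zz<.08)&(s<210),3)
    rep('jarmugfold',(zz>.08)&(P[...,1]>.15),3)
E
python3 m1.py
```

```text
top orange 21 px [255.1 137.2] med [0.7483 0.1521 0.0317] rng [0.726 0.145 0.026] [0.776 0.172 0.041]
   rect [750.7 156.3] [10.  57.3] 64.3
top orange 5 px [230.  135.2] med [0.759  0.2403 0.0282] rng [0.757 0.234 0.026] [0.764 0.247 0.033]
   rect [759.9 241.1] [14.8  1.5] 63.7
top orange 3 px [292.3 207.3] med [0.4969 0.0384 0.0764] rng [0.496 0.035 0.075] [0.499 0.039 0.089]
   rect [497.8  37. ] [0.8 4.5] 42.5
top orange 2 px [247.5 143. ] med [0.7293 0.1813 0.0321] rng [0.729 0.18  0.03 ] [0.73  0.183 0.034]
   rect [729.3 181.3] [3.9 0. ] -111.0
top orange 2 px [300.  153.5] med [0.6779 0.0065 0.0691] rng [0.675 0.006 0.065] [0.681 0.007 0.073]
   rect [677.9   6.5] [5.7 0. ] 175.7
top yellow 131 px [407.7 204.9] med [ 0.4864 -0.3205  0.1459] rng [ 0.473 -0.34   0.087] [ 0.502 -0.311  0.155]
   rect [ 491.6 -332.9] [31.  46.4] 26.3
top yellow 56 px [289.7 215.9] med [0.4696 0.05   0.0598] rng [0.456 0.016 0.05 ] [0.505 0.068 0.068]
   rect [476.2  44.7] [50.4 47. ] 53.9
top yellow 27 px [293.2 160.6] med [0.6535 0.0301 0.0595] rng [0.641 0.019 0.052] [0.682 0.037 0.072]
   rec
[... 2665 characters left out ...]
5] med [ 0.5102 -0.3348  0.0696] rng [ 0.456 -0.372  0.056] [ 0.537 -0.283  0.073]
   rect [ 488.9 -327.4] [84.1 80.9] 17.6
scene wood 24 px [270.1 215.7] med [0.5222 0.0314 0.0743] rng [0.491 0.018 0.057] [0.537 0.058 0.077]
   rect [509.   39.3] [14.3 68.3] 55.5
scene wood 17 px [294.7 251.2] med [0.6614 0.015  0.072 ] rng [0.648 0.012 0.069] [0.682 0.017 0.075]
   rect [664.6  14.8] [35.9  4.3] 1.4
scene jarmugfold 244 px [346.8 162.7] med [0.4573 0.3461 0.098 ] rng [0.426 0.323 0.083] [0.479 0.379 0.101]
   rect [451.4 351.1] [57.8 59.4] 68.2
scene jarmugfold 198 px [395.8 191.7] med [0.6326 0.3775 0.0868] rng [0.593 0.342 0.08 ] [0.669 0.42  0.091]
   rect [630.6 381.6] [77.3 80.9] 16.4
```

```bash
python3 - <<'E'
from h import *
s=monitor.observe();c=cams.get_calibration("wrist");R=s['ee_rot']
print(R.T@(c['eye']-s['position']),np.round(R.T@c['rotation'],3),c['K'][0],c['dist'])
E
python3 -m inch '[1,0.08,-0.0455,-0.0175,0,1,0.08,-0.0455,-0.0175,0,1,0.08,-0.0455,-0.0175,0,1,0.08,-0.0455,-0.0175,0,1,0.08,-0.0455,-0.0175,0,1,0.08,-0.0455,-0.0175,0,1,0.08,-0.0455,-0.0175,0,1,0.07,-0.0455,-0.0175,0,1,0.04,-0.0455,-0.0175,0,1,0,-0.0455,-0.0175,0,1,0,0,0,0,1,0,0,0,0]'
```

```text
[ 0.07437449 -0.00121414 -0.14236175] [[ 0.001  0.958  0.288]
 [ 1.    -0.001  0.   ]
 [ 0.001  0.288 -0.958]] [289.89482532   0.         277.57980398] [-0.03782475  0.          0.          0.          0.        ]
t: 1.1
position: [0.4402, -0.3475, 0.3016]
ee_rot: [[0.919, 0.394, 0.0], [0.394, -0.919, -0.001], [-0.0, 0.001, -1.0]]
force: [-0.6, -0.2, -0.3]
finger_gap: 0.0854
grip_force: 0.0
```

```bash
cat > m2.py <<'E'
import sys
from h import *
n=sys.argv[1];zlo,zhi=float(sys.argv[2]),float(sys.argv[3])
s=monitor.observe();c=cams.get_calibration("wrist");p,d=cams.get_image("wrist")
np.savez(f"pics/{n}.npz",p=p,d=d,**{k:c[k] for k in c});cv2.imwrite(f"pics/{n}.png",p[:,:,::-1])
H=hsv(p);h,S,v=[H[...,i].astype(int) for i in range(3)]
P=np.zeros(p.shape);q,uv=cloud(c,d,d>0);P[uv[:,1],uv[:,0]]=q
print(s['position'])
def rep(nm,m,z):
    N,l,st,ce=cv2.connectedComponentsWithStats(m.astype(np.uint8))
    for i in sorted(range(1,N),key=lambda i:-st[i,4])[:1]:
        w=P[l==i];vv,uu=np.nonzero(l==i);g=plane(c,np.c_[uu,vv],z)[:,:2]
        print(nm,st[i,4],np.round(ce[i],1),'medz',np.median(w[:,2]).round(4),'depth rect',[np.round(x,1) for x in cv2.minAreaRect((w[:,:2]*1000).astype(np.float32))],'plane rect',[np.round(x,1) for x in cv2.minAreaRect((g*1000).astype(np.float32))])
zz=P[...,2]
roi=np.hypot(P[...,0]-.488,P[...,1]+.327)<.08
rep('yellowtop',(h>=20)&(h<36)&(S>120)&(zz>zlo)&(zz<zhi)&roi,.15)
rep('wood+collar',roi&(zz>.055)&(zz<.085),.07)
rep('collar',roi&(v<70)&(zz>.06)&(zz<.09),.076)
E
python3 m2.py w1 0.143 0.16
```

```text
[ 0.4402194  -0.34750429  0.30158269]
yellowtop 781 [278.1 142.5] medz 0.1496 depth rect [array([ 490. , -325.4]), array([27.9, 28. ]), np.float64(10.2)] plane rect [array([ 490.1, -325.4]), array([27.7, 27.7]), np.float64(9.7)]
wood+collar 3348 [277.9 136.2] medz 0.0699 depth rect [array([ 489.9, -325.4]), array([80.7, 80.4]), np.float64(17.7)] plane rect [array([ 489.9, -325.3]), array([80.6, 80.2]), np.float64(17.7)]
collar 358 [278.5 130.8] medz 0.0757 depth rect [array([ 494.9, -324.4]), array([37.6, 46.5]), np.float64(15.5)] plane rect [array([ 494.8, -324.2]), array([37.5, 46.1]), np.float64(15.5)]
```

View pics/w1.png

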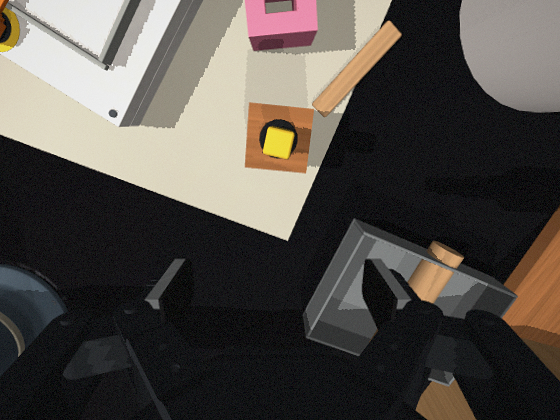

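```bash
python3 - <<'E'
from h import *
s=monitor.observe();print(np.round(s['joint_pos'],3));R=s['ee_rot']
t=np.array([.490,-.3254,.095]);print(np.degrees(np.arctan2(R[1,0],R[0,0])),R.T@(t-s['position']))
E
```

```text
[ 0.739  0.236 -0.175  1.709  0.044  1.201 -0.615]
23.107746767834115 [ 0.05542339 -0.00165831  0.20611193]
```

```bash
python3 -m inch '[1,0.0693,-0.002,0.04,0,1,0.0693,-0.002,0.06,0,1,0,0,0.08,0.0365,1,0,0,0.08,0.0365,1,0,0,0.08,0,1,0,0,0.08,0,1,0,0,0.055,0,1,0,0,0.04,0,1,0,0,0,0,1,0,0,0,0]'
```

```text
t: 1.98
position: [0.4895, -0.3257, 0.0941]
ee_rot: [[0.985, 0.172, -0.002], [0.172, -0.985, 0.001], [-0.002, -0.001, -1.0]]
force: [0.3, 0.0, 0.2]
finger_gap: 0.0854
grip_force: 0.0
```

```bash
python3 -m inch '[-1,0,0,0,0,-1,0,0,0,0,-1,0,0,0,0,-1,0,0,0,0,-1,0,0,0,0,-1,0,0,0,0,-1,0,0,0,0,-1,0,0,0,0]'; python3 -m inch '[-1,0,0,-0.03,0,-1,0,0,-0.06,0,-1,0,0,-0.08,0,-1,0,0,-0.08,0,-1,0,0,-0.08,0,-1,0,0,-0.04,0,-1,0,0,0,0,-1,0,0,0,0]';python3 - <<'E'
from h import *
out=[]
p,d=cams.get_image("wrist");q,e=cams.get_image("scene")
np.savez("pics/s1.npz",p=q,d=e)
cv2.imwrite("pics/w2.png",np.hstack([p[:,:,::-1][:, 100:460],cv2.resize(q[150:330,60:240],(420,420))[:,:,::-1]]))
E
```

```text
t: 2.65
position: [0.4911, -0.3252, 0.0963]
ee_rot: [[0.985, 0.174, 0.001], [0.174, -0.985, -0.001], [0.001, 0.001, -1.0]]
force: [-0.3, 0.2, 5.2]
finger_gap: 0.0272
grip_force: 59.9
t: 3.32
position: [0.4905, -0.3247, 0.2441]
ee_rot: [[0.985, 0.174, 0.001], [0.174, -0.985, -0.001], [0.001, 0.001, -1.0]]
force: [-0.5, 0.3, -1.7]
finger_gap: 0.0279
grip_force: 59.2
```

View pics/w2.png

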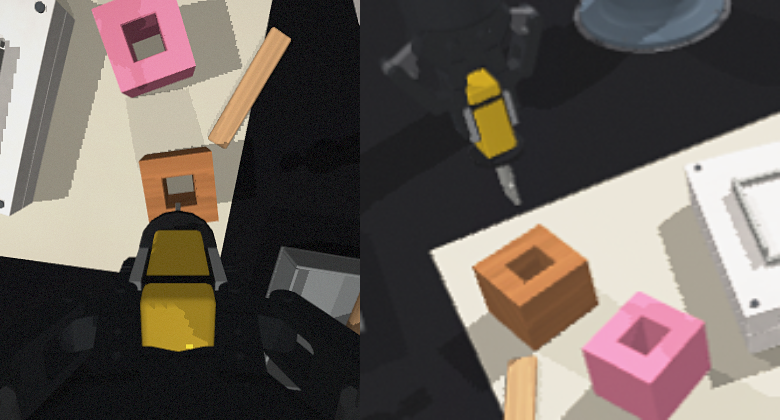

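The left half (wrist) shows the driver lifted, with its tip at about (178,207) appearing thin across the image, so the blade lies along tool x. The right half (scene) shows the blade nearly edge-on at about (510,185), which agrees.

```bash
python3 -m inch '[-1,0.032,-0.086,0,0,-1,0.032,-0.086,0,0,-1,0.032,-0.086,0,0,-1,0.032,-0.086,0,0,-1,0.032,-0.086,0,0,-1,0.032,-0.086,0,0,-1,0.032,-0.086,0,0,-1,0.032,-0.086,0,0,-1,0.032,-0.086,0,0,-1,0,0,0,0.037,-1,0,0,0,0.037,-1,0,0,0,0.037,-1,0,0,0,0,-1,0,0,0,0]'; cat > m3.py <<'E'
import sys
from h import *
n=sys.argv[1]
s=monitor.observe();c=cams.get_calibration("wrist");p,d=cams.get_image("wrist")
np.savez(f"pics/{n}.npz",p=p,d=d,**c);cv2.imwrite(f"pics/{n}.png",p[:,:,::-1])
H=hsv(p);h,S,v=[H[...,i].astype(int) for i in range(3)]
P=np.zeros(p.shape);q,uv=cloud(c,d,d>0);P[uv[:,1],uv[:,0]]=q;zz=P[...,2]
print(s['position'],np.round(s['joint_pos'],2))
def rep(nm,m,z,k=1):
    N,l,st,ce=cv2.connectedComponentsWithStats(m.astype(np.uint8))
    for i in sorted(range(1,N),key=lambda i:-st[i,4])[:k]:
        vv,uu=np.nonzero(l==i);g=plane(c,np.c_[uu,vv],z)[:,:2];w=P[l==i]
        print(nm,st[i,4],np.round(ce[i],1),'z',np.median(w[:,2]).round(4),[np.round(x,1) for x in cv2.minAreaRect((g*1000).astype(np.float32))],'circ',[np.round(x,1) for x in cv2.minEnclosingCircle((g*1000).astype(np.float32))])
om=(h>3)&(h<22)&(S>140)&(zz>.055)
rep('camtop',om&(zz>.0785)&(zz<.09),.082,4)
rep('tongue+floor',om&(zz>.07)&(zz<=.0785),.075,4)
rep('floor',om&(zz>.069)&(zz<=.0738),.072,4)
rep('red',((h<4)|(h>174))&(S>130)&(zz>.085)&(zz<.095),.09)
rep('boxtop',(zz>.055)&(zz<.072)&(S<60),.06)
E
python3 m3.py w3
```

```text
t: 4.58
position: [0.5494, 0.0001, 0.2418]
ee_rot: [[0.985, -0.17, -0.003], [-0.17, -0.985, -0.0], [-0.003, 0.001, -1.0]]
force: [0.7, -0.2, -1.1]
finger_gap: 0.0278
grip_force: 59.5
[5.49396396e-01 1.31133838e-04 2.41778304e-01] [ 0.14  0.27 -0.27  1.81  0.08  1.08 -1.9 ]
camtop 561 [257.4  81.2] z 0.0817 [array([662.3,   1.2]), array([15.2, 39.2]), np.float64(89.0)] circ [array([662.4,   4.5]), np.float64(19.6)]
camtop 543 [235.9  84.9] z 0.0818 [array([662.8,  24.2]), array([15.2, 38.8]), np.float64(88.6)] circ [array([662.7,  19.6]), np.float64(19.4)]
camtop 29 [236.6 249.4] z 0.0823 [array([491.7,  58.9]), array([ 2.7, 15.4]), np.float64(70.4)] circ [array([491.8,  59. ]), np.float64(7.8)]
camtop 4 [241.8 211.5] z 0.0831 [array([535.9,  43.6]), array([3.6, 0.7]), np.float64(6.0)] circ [array([535.9,  43.9]), np.float64(1.8)]
tongue+floor 486 [253.5 121.9] z 0.0758 [array([625.9,  13.6]), array([12.5, 42.2]), np.float64(87.8)] circ [array([626. ,  13.4]), np.float64(21.5)]
tongue+floor 103 [257.7 211.2] z 0.0757 [array([529.5,  26.9]), array([11.5, 14.9]), np.float64(69.9)] circ 
[... 491 characters left out ...]
or 11 [243.5  83.5] z 0.072 [array([664.1,  16.7]), array([8.4, 1. ]), np.float64(0.7)] circ [array([664.1,  16.6]), np.float64(4.2)]
floor 7 [245.1  93. ] z 0.0724 [array([655. ,  16.8]), array([0.8, 5.8]), np.float64(88.7)] circ [array([655. ,  16.4]), np.float64(2.9)]
floor 6 [240.5  65.5] z 0.0724 [array([681. ,  16.2]), array([4.6, 0.6]), np.float64(8.4)] circ [array([681. ,  16.2]), np.float64(2.3)]
red 553 [237.7 174.3] z 0.0898 [array([574.2,  38.8]), array([  5.4, 114.3]), np.float64(80.0)] circ [array([574.3,  39.2]), np.float64(57.2)]
boxtop 54019 [258.5 155.2] z 0.0602 [array([572.4,  19.1]), array([343.7, 241.8]), np.float64(80.1)] circ [array([569.9,  17.3]), np.float64(206.6)]
```

View pics/w3.png

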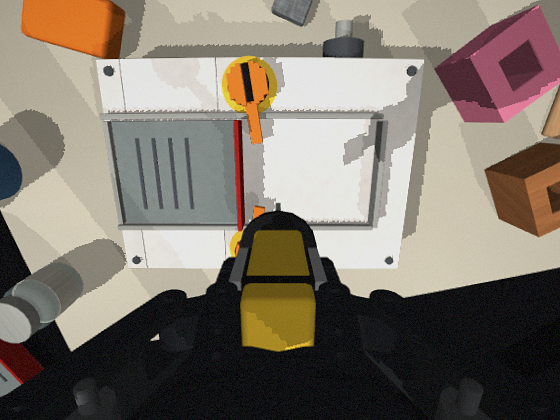

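The wrist view shows the far cam at (250,84), with its slot along the image vertical and its tongue pointing down to (256,122). The red flange is at (238,174), the near tongue tip at (258,211), and the driver tip just shows at (278,208).

```bash
python3 - <<'E'
from h import *
z=np.load("pics/w3.npz");p,d=z['p'],z['d'];c={k:z[k] for k in('K','dist','eye','rotation')}
print(p[196:220:2,270:288].astype(int).mean(2).round(0).astype(int));print(np.round(d[196:220:2,270:288],3))
s=monitor.observe()
for u in([277.5,206],[278.5,206]): 
    w=plane(c,[u],s['position'][2]-.0863)[0];print(w,s['ee_rot'].T@(w-s['position']))
E
```

```text
[[229 229 229 229 229 232 230 229 228 227 228 227 228 227 229 231 230 227]
 [159 233 211 212 213 159 229 230 228 229 227 229 229 227 229 231 228 228]
 [161 155 159 158 161 155 230 230 232 230 230 229 228 231 229 231 229 228]
 [159 161 160 156 236 228 204 205 204 201 210 229 230 229 229 229 229 227]
 [162 161 161 155 215 179  74  63  63  57 145 235 231 230 228 228 229 227]
 [160 162 163 162 163 168  76  67  69  62 148 233 231 229 229 229 230 230]
 [160 159 158 159 201 169  76  66  68  65 101 234 231 228 230 230 231 227]
 [167 153 135 211 208 140  44  25  44  40  82 203 198 224 225 238 236 237]
 [  0   0   1   0   7   4  22  16  22   9  14  11   0   0   1   0  43  40]
 [ 31  25  27  27  30  36  28  25  21  24  20  19  21  17  24  12  13  13]
 [ 27  25  24  18  15  10  17   8  15  20  13  20   9  10   8  17  17  24]
 [ 33  26  20  18  16  13  19  19   9  14  21  10  23  14  19  11  18   0]]
[[0.335 0.333 0.333 0.334 0.334 0.333 0.334 0.    0.334 0.336 0.335 0.333
  0.335 0.333 0.335 0.334 0.335 0.333]
 [0.335 0.335 0.336 0.335 0.335 0.334 0.334 0.334 0.336 0.334 0.335 0.334
  0.336 0.33
[... 630 characters left out ...]
0.217 0.217 0.218 0.218 0.218 0.338
  0.34  0.339 0.339 0.34  0.337 0.339]
 [0.176 0.175 0.172 0.174 0.172 0.173 0.172 0.172 0.172 0.173 0.173 0.173
  0.174 0.175 0.176 0.174 0.175 0.174]
 [0.171 0.171 0.17  0.171 0.171 0.171 0.172 0.171 0.171 0.172 0.171 0.171
  0.171 0.171 0.172 0.171 0.171 0.172]
 [0.173 0.17  0.171 0.172 0.172 0.172 0.171 0.171 0.171 0.171 0.171 0.172
  0.172 0.172 0.171 0.171 0.172 0.172]
 [0.173 0.172 0.171 0.171 0.171 0.172 0.173 0.171 0.172 0.173 0.171 0.173
  0.173 0.172 0.171 0.172 0.172 0.171]]
[5.56715081e-01 4.67563645e-04 1.55810099e-01] [ 0.00714273 -0.00168138  0.08628302]
[ 5.56576460e-01 -3.40478113e-04  1.55810099e-01] [ 0.00714405 -0.00086154  0.08628338]
```

```bash
python3 -m inch '[-1,0.0694,-0.019,0.0344,0,-1,0.0694,-0.019,0.0344,0,-1,0.0694,-0.019,0.0344,0,-1,0.0694,-0.019,0.0344,0,-1,0,0,0,-0.0236,-1,0,0,0,-0.0236,-1,0,0,0,0,-1,0,0,0,0,-1,0,0,0,0]'; cat > m4.py <<'E'
import sys
from h import *
n=sys.argv[1]
s=monitor.observe();c=cams.get_calibration("wrist");p,d=cams.get_image("wrist")
np.savez(f"pics/{n}.npz",p=p,d=d,**c);cv2.imwrite(f"pics/{n}.png",cv2.resize(p[20:240,170:390],(660,660))[:590,:,::-1])
H=hsv(p);h,S,v=[H[...,i].astype(int) for i in range(3)]
P=np.zeros(p.shape);q,uv=cloud(c,d,d>0);P[uv[:,1],uv[:,0]]=q;zz=P[...,2];R=s['ee_rot']
T=(P-s['position'])@R
print(s['position'],s['joint_pos'].round(2)[-1],'yaw',np.degrees(np.arctan2(R[1,0],R[0,0])).round(2))
# driver blade: points in tool frame near the axis, beyond the collar
b=(abs(T[...,1])<.012)&(T[...,0]>-.005)&(T[...,0]<.02)&(T[...,2]>.062)&(T[...,2]<.089)&(d>0)
w=T[b]*1000;print('blade n',b.sum(),'tool y rng',np.percentile(w[:,1],[3,50,97]).round(1),'x max',np.percentile(w[:,0],98).round(1),'z max',np.percentile(w[:,2],99).round(1))
om=(h>3)&(h<22)&(S>140)&(zz>.0785)&(zz<.09)
N,l,st,ce=cv2.connectedComponentsWithStats(om.astype(np.uint8))
for i in sorted(range(1,N),key=lambda i:-st[i,4])[:2]:
    vv,uu=np.nonzero(l==i);g=(plane(c,np.c_[uu,vv],.082)-s['position'])@R*1000
    print('lobe',st[i,4],ce[i].round(1),'tool x',np.percentile(g[:,0],[1,99]).round(1),'y',np.percentile(g[:,1],[1,99]).round(1),[np.round(x,1) for x in cv2.minAreaRect(g[:,:2].astype(np.float32))])
E
python3 m4.py w4
```

```text
t: 5.38
position: [0.6646, 0.0105, 0.1883]
ee_rot: [[1.0, -0.027, -0.0], [-0.027, -1.0, 0.0], [-0.0, 0.0, -1.0]]
force: [0.4, 0.4, -0.9]
finger_gap: 0.0275
grip_force: 59.5
[0.66463335 0.01047535 0.1882661 ] -1.8 yaw -1.55
blade n 41 tool y rng [-3.5 -1.2  0.4] x max 10.7 z max 86.2
lobe 356 [289.7 202.2] tool x [-6.1 17.3] y [ 2.3 16.8] [array([4.9, 9.6]), array([14.4, 25. ]), np.float64(89.7)]
lobe 348 [264.5 202.3] tool x [-6.2 17.3] y [-20.8  -6.5] [array([  4.9, -13.7]), array([25. , 14.3]), np.float64(0.2)]
```

View pics/w4.png

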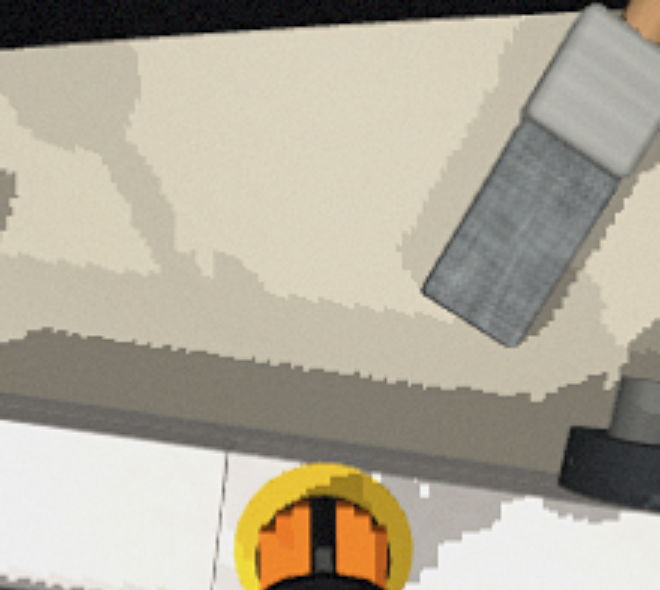

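The wrist crop shows the blade tip just above the far cam's slot at about (322,545), aligned to within about 1 mm.

```bash
python3 -m inch '[-1,-0.0025,-0.0013,0.02,0,-1,0,0,0.02,0,-1,0,0,0.015,0,-1,0,0,0.01,0,-1,0,0,0.003,0,-1,0,0,0,0,-1,0,0,0,0]'
```

```text
t: 6.02
position: [0.6641, 0.0114, 0.1611]
ee_rot: [[1.0, -0.026, 0.0], [-0.026, -1.0, -0.0], [0.0, -0.0, -1.0]]
force: [-0.5, -0.5, -1.8]
finger_gap: 0.0272
grip_force: 59.5
```

```bash
python3 -m inch '[-1,0.0005,-0.0004,0,-0.0377,-1,0.0005,-0.0004,0,-0.0377,-1,0.0005,-0.0004,0,-0.0377,-1,0.0005,-0.0004,0,-0.0377,-1,0.0005,-0.0004,0,-0.0377,-1,0.0005,-0.0004,0,-0.0377,-1,0.0005,-0.0004,0,-0.0377,-1,0.0005,-0.0004,0,-0.0377,-1,0.0005,-0.0004,0,-0.0377,-1,0.0005,-0.0004,0,-0.0377,-1,0.0005,-0.0004,0,-0.0377,-1,0.0005,-0.0004,0,-0.0377,-1,0,0,0,-0.0377,-1,0,0,0,0,-1,0,0,0,0]'; python3 -c "
from h import *
s=monitor.observe();print(s['moment'],s['force'],s['joint_pos'].round(2))"
```

```text
t: 7.27
position: [0.6634, 0.0137, 0.161]
ee_rot: [[0.061, 0.998, -0.003], [0.998, -0.061, -0.0], [-0.001, -0.003, -1.0]]
force: [-4.2, 0.1, 0.8]
finger_gap: 0.0278
grip_force: 59.9
[-0.00471585  1.37269251 -0.0481458 ] [-4.22088261  0.13391938  0.75351769] [ 0.34  0.6  -0.63  1.61  0.39  1.07 -0.46]
```

```bash
python3 -m inch '[-1,0,0,0,0.0194,-1,0,0,-0.03,0,-1,0,0,-0.04,0,-1,0,0,-0.0425,0,-1,0.005,-0.0926,0,0,-1,0.005,-0.0926,0,0,-1,0.005,-0.0926,0,0,-1,0.005,-0.0926,0,0,-1,0.005,-0.0926,0,0,-1,0,0,0,0,-1,0,0,0,0]'; python3 -m inch '[-1,0,0,0,-0.0389,-1,0,0,0,-0.0389,-1,0,0,0,-0.0389,-1,0,0,0,-0.0389,-1,0,0,0,-0.0389,-1,0,0,0,-0.0389,-1,0,0,0,-0.0389,-1,0,0,0,-0.0389,-1,0,0,0,-0.0389,-1,0,0,0,-0.0389,-1,0,0,0,-0.0389,-1,0,0,0,0,-1,0,0,0,0]'; python3 m4.py w5; python3 - <<'E'
from h import *
p,d=cams.get_image("scene");np.savez("pics/s2.npz",p=p,d=d);c=cams.get_calibration("scene")
H=hsv(p);h,S,v=[H[...,i].astype(int) for i in range(3)]
P=np.zeros(p.shape);q,uv=cloud(c,d,d>0);P[uv[:,1],uv[:,0]]=q
m=(h>3)&(h<22)&(S>170)&(P[...,2]>.068)&(P[...,2]<.09)
f=m&(np.hypot(P[...,0]-.662,P[...,1]-.0125)<.07)
w=P[f];r=np.hypot(w[:,0]-.662,w[:,1]-.0125);t=w[r>.03];print('far tongue',len(t),np.degrees(np.arctan2(t[:,1]-.0125,t[:,0]-.662)).mean(),w.mean(0))
cv2.imwrite("pics/s2.png",cv2.resize(p[150:320,180:380],(800,600)[:2] if 0 else (700,595))[:,:,::-1])
E
```

```text
t: 8.18
position: [0.4817, 0.0464, 0.2076]
ee_rot: [[0.116, 0.993, 0.004], [0.993, -0.116, -0.002], [-0.001, 0.005, -1.0]]
force: [0.8, -1.0, -1.3]
finger_gap: 0.0269
grip_force: 60.2
t: 9.27
position: [0.4837, 0.0458, 0.2068]
ee_rot: [[-0.94, 0.342, 0.002], [0.342, 0.94, 0.001], [-0.002, 0.002, -1.0]]
force: [-0.1, 0.0, -1.0]
finger_gap: 0.0275
grip_force: 60.1
[0.48368945 0.0457537  0.20675893] 0.72 yaw 160.02
blade n 43 tool y rng [-0.3  1.3  3.6] x max 10.7 z max 85.5
lobe 459 [261.1 197.7] tool x [-10.7  20.7] y [-21.6  -7.2] [array([  4.4, -14.3]), array([14.9, 34.2]), np.float64(88.5)]
lobe 410 [284.8 196.3] tool x [-8.7 21.6] y [ 1.2 15.6] [array([6. , 8.4]), array([14.2, 31.5]), np.float64(89.1)]
far tongue 46 -101.65588536502854 [6.62371570e-01 2.60484002e-04 7.84262675e-02]
```

View pics/s2.png

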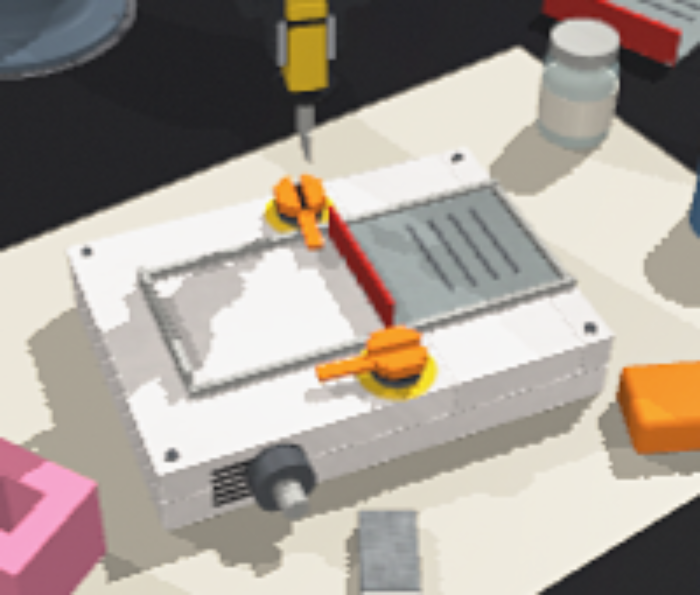

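The scene crop shows the far cam open, with its tongue at (340,370) pointing toward -y. The driver is above the near cam at (300,190), which is still locked.

```bash
python3 -m inch '[-1,0.0075,-0.0116,0.025,-0.0067,-1,0,0,0.03,0,-1,0,0,0.02,0,-1,0,0,0,0,-1,0,0,0,0]';python3 m4.py w6
```

```text
t: 9.78
position: [0.477, 0.0425, 0.1752]
ee_rot: [[-0.948, 0.318, -0.002], [0.318, 0.948, 0.0], [0.002, -0.0, -1.0]]
force: [0.3, 0.8, -0.5]
finger_gap: 0.0275
grip_force: 60.1
[0.47697563 0.04248952 0.17517469] 0.7 yaw 161.48
blade n 43 tool y rng [-0.3  1.3  3.6] x max 10.8 z max 86.0
lobe 293 [292.1 205.3] tool x [-3.4 15.9] y [ 7.1 21.7] [array([ 5.8, 14.4]), array([14.5, 20.3]), np.float64(89.6)]
lobe 276 [266.  204.6] tool x [-1.9 15.9] y [-15.8  -1.3] [array([ 6.6, -8.6]), array([18.5, 14.5]), np.float64(0.1)]
```

```bash
python3 -m inch '[-1,-0.006,0.003,0,0,-1,0,0,0,0,-1,0,0,0.012,0,-1,0,0,0.012,0,-1,0,0,0.01,0,-1,0,0,0,0,-1,0,0,0,0]'
```

```text
t: 10.42
position: [0.4799, 0.0428, 0.162]
ee_rot: [[-0.948, 0.318, -0.001], [0.318, 0.948, 0.0], [0.001, -0.0, -1.0]]
force: [-0.4, -0.0, -1.0]
finger_gap: 0.0268
grip_force: 60.1
```

```bash
python3 -m inch '[-1,0,0,0.004,0,-1,0.0005,0.0004,0,0.0374,-1,0.0005,0.0004,0,0.0374,-1,0.0005,0.0004,0,0.0374,-1,0.0005,0.0004,0,0.0374,-1,0.0005,0.0004,0,0.0374,-1,0.0005,0.0004,0,0.0374,-1,0.0005,0.0004,0,0.0374,-1,0.0005,0.0004,0,0.0374,-1,0.0005,0.0004,0,0.0374,-1,0.0005,0.0004,0,0.0374,-1,0.0005,0.0004,0,0.0374,-1,0.0005,0.0004,0,0.0374,-1,0,0,0,0.0374,-1,0,0,0,0,-1,0,0,0,0]'; python3 -m inch '[-1,0,0,0,-0.0194,-1,0,0,-0.03,0,-1,0,0,-0.06,0,-1,0,0,-0.09,0,-1,0,0,-0.05,0,-1,0,0,0,0,-1,0,0,0,0]';python3 - <<'E'
from h import *
p,d=cams.get_image("scene");c=cams.get_calibration("scene")
H=hsv(p);h,S,v=[H[...,i].astype(int) for i in range(3)]
P=np.zeros(p.shape);q,uv=cloud(c,d,d>0);P[uv[:,1],uv[:,0]]=q
m=(h>3)&(h<22)&(S>170)&(P[...,2]>.068)&(P[...,2]<.09)
for x,y in((.662,.0125),(.481,.0436)):
    w=P[m&(np.hypot(P[...,0]-x,P[...,1]-y)<.07)];r=np.hypot(w[:,0]-x,w[:,1]-y);t=w[r>.03];print(len(t),np.degrees(np.arctan2(t[:,1]-y,t[:,0]-x)).mean())
print(monitor.observe()['joint_pos'].round(2))
E
```

```text
t: 11.75
position: [0.4812, 0.0454, 0.1612]
ee_rot: [[0.274, 0.962, 0.002], [0.962, -0.274, -0.0], [0.0, 0.002, -1.0]]
force: [2.2, -1.4, -1.3]
finger_gap: 0.0274
grip_force: 60.0
t: 12.33
position: [0.4806, 0.0463, 0.2537]
ee_rot: [[0.215, 0.977, 0.002], [0.977, -0.215, 0.0], [0.001, 0.002, -1.0]]
force: [-0.8, 0.0, -0.8]
finger_gap: 0.0272
grip_force: 60.7
47 -103.19952523017817
33 -93.10872571393597
[ 0.41  0.19 -0.67  1.92  0.13  1.08 -0.53]
```

```bash
python3 -m inch '[-1,0,0,0,0.0376,-1,0,0,0,0.0376,-1,0,0,0,0.0376,-1,0,0,0,0.0376,-1,0,0,0,0.0376,-1,0,0,0,0.0376,-1,0,0,0,0.0376,-1,0,0,0,0.0376,-1,0,0,0,0.0376,-1,0,0,0,0.0376,-1,0,0,0,0]'; python3 -m inch '[-1,-0.0136,0.0919,0,0,-1,-0.0136,0.0919,0,0,-1,-0.0136,0.0919,0,0,-1,-0.0136,0.0919,0,0,-1,-0.0136,0.0919,0,0,-1,-0.0136,0.0919,0,0,-1,-0.0136,0.0919,0,0,-1,-0.0136,0.0919,0,0,-1,-0.0136,0.0919,0,0,-1,-0.0136,0.0919,0,0,-1,0,0,0,0,-1,0,0,0,0]'; python3 m4.py w7 |head -2; python3 - <<'E'
from h import *
s=monitor.observe();print(s['ee_rot'].T@(np.array([.4899,-.3254,.2])-s['position']))
E
```

```text
t: 13.3
position: [0.4791, 0.0457, 0.251]
ee_rot: [[0.986, 0.169, -0.004], [0.169, -0.986, -0.0], [-0.004, -0.001, -1.0]]
force: [-0.5, -0.2, -2.5]
finger_gap: 0.0275
grip_force: 60.6
t: 14.3
position: [0.4876, -0.3281, 0.2507]
ee_rot: [[0.986, 0.168, -0.003], [0.168, -0.986, 0.002], [-0.003, -0.002, -1.0]]
force: [-0.1, 1.1, -1.3]
finger_gap: 0.0272
grip_force: 60.7
[ 0.48759773 -0.32806761  0.25073946] -0.97 yaw 9.67
blade n 42 tool y rng [-3.5 -1.5  0.4] x max 11.1 z max 86.4
[0.00165468 0.00015976 0.05107071]
```

```bash
python3 -m inch '[-1,0.0065,0.0025,0.03,0,-1,0,0,0.06,0,-1,0,0,0.07,0,-1,0,0,0.06,0,-1,0,0,0.06,0,-1,0,0,0.05,0,-1,0,0,0.03,0,-1,0,0,0.01,0,-1,0,0,0.008,0,-1,0,0,0,0,-1,0,0,0,0]'
```

```text
t: 15.27
position: [0.4927, -0.3265, 0.1027]
ee_rot: [[0.985, 0.17, 0.002], [0.17, -0.985, -0.001], [0.002, 0.001, -1.0]]
force: [-0.8, -0.0, -0.9]
finger_gap: 0.0272
grip_force: 60.7
```

```bash
python3 -m inch '[-1,-0.004,0,0.007,0,-1,0,0,0.006,0,-1,0,0,0,0,-1,0,0,0,0]'; python3 -m inch '[-0.2,0,0,0,0,0,0,0,0,0,1,0,0,0,0,1,0,0,0,0,1,0,0,0,0,1,0,0,0,0,1,0,0,-0.02,0,1,0,0,-0.05,0,1,0,0,-0.08,0,1,0,0,-0.08,0,1,-0.05,0,-0.08,0,1,-0.08,0,-0.08,0,1,0,0,0,0,1,0,0,0,0]'; python3 m2.py w8 .14 .16
```

```text
t: 15.6
position: [0.4902, -0.3268, 0.0966]
ee_rot: [[0.986, 0.169, 0.0], [0.169, -0.986, -0.0], [0.0, 0.0, -1.0]]
force: [-0.2, -0.0, -1.4]
finger_gap: 0.0273
grip_force: 60.7
t: 16.77
position: [0.4412, -0.3364, 0.2527]
ee_rot: [[0.986, 0.167, 0.004], [0.167, -0.986, -0.004], [0.003, 0.004, -1.0]]
force: [1.4, -0.1, 0.2]
finger_gap: 0.0856
grip_force: 0.0
[ 0.44116444 -0.33641436  0.25267936]
yellowtop 1081 [275.4 152.8] medz 0.1496 depth rect [array([ 489.3, -325.3]), array([27.2, 28.1]), np.float64(10.1)] plane rect [array([ 489.7, -325.3]), array([27.3, 27.7]), np.float64(9.7)]
wood+collar 4229 [275.9 141.6] medz 0.0699 depth rect [array([ 489.9, -325.4]), array([80.8, 80.4]), np.float64(17.6)] plane rect [array([ 490. , -325.3]), array([80.5, 80.2]), np.float64(17.7)]
collar 439 [277.  136.7] medz 0.0758 depth rect [array([ 494.4, -325.1]), array([36.5, 45.7]), np.float64(7.6)] plane rect [array([ 494.5, -325. ]), array([36.4, 45.6]), np.float64(8.0)]
```

```bash
python3 -m inch '[-1,0,0,0,-0.0391,-1,0,0,0,-0.0391,-1,0,0,0,-0.0391,-1,0,0,0,-0.0391,-1,0,0,0,-0.0391,-1,0,0,0,-0.0391,-1,0,0,0,-0.0391,-1,0,0,0,-0.0391,-1,0,0,0,-0.0391,-1,0,0,0,-0.0391,-1,0,0,0,0]'; python3 -m inch '[-1,0.0979,0.0149,0,0,-1,0.0979,0.0149,0,0,-1,0.0979,0.0149,0,0,-1,0.0979,0.0149,0,0,-1,0.0979,0.0149,0,0,-1,0.0979,0.0149,0,0,-1,0.0979,0.0149,0,0,-1,0.0979,0.0149,0,0,-1,0.0979,0.0149,0,0,-1,0.0979,0.0149,0,0,-1,0.0979,0.0149,0,0,-1,0,0,0,0,-1,0,0,0,0]'; cat > b.py <<'E'
from h import *
s=monitor.observe();a=np.radians(-10);B=np.array([[np.cos(a),-np.sin(a),0],[np.sin(a),np.cos(a),0],[0,0,1]])
R=s['ee_rot'];p=s['position']-[.5702,.0173,.06];print('box',(B.T@p*1000).round(1),'yaw',np.degrees(np.arctan2(R[1,0],R[0,0])).round(1),'boxforce',(B.T@s['force']).round(1),'q',s['joint_pos'].round(2))
E
python3 b.py
```

```text
t: 17.73
position: [0.4419, -0.3339, 0.2483]
ee_rot: [[0.168, 0.986, -0.002], [0.986, -0.168, 0.003], [0.003, -0.002, -1.0]]
force: [-0.8, 0.1, 0.0]
finger_gap: -0.0004
grip_force: 0.0
t: 18.82
position: [0.5794, 0.0823, 0.2488]
ee_rot: [[0.167, 0.986, -0.002], [0.986, -0.167, 0.002], [0.002, -0.002, -1.0]]
force: [0.3, -0.7, -0.6]
finger_gap: 0.0002
grip_force: 0.0
box [ -2.2  65.6 188.8] yaw 80.4 boxforce [ 0.4 -0.6 -0.6] q [ 0.29  0.38 -0.66  1.7   0.25  1.14 -0.6 ]
```

```bash
python3 -m inch '[-1,0,0.0055,0.09,0,-1,0,0,0.09,0,-1,0,0,0.09,0,-1,0,0,0.09,0,-1,0,0,0.05,0,-1,0,0,0.03,0,-1,0,0,0,0,-1,0,0,0,0]'; python3 b.py; python3 -m inch '[-1,-0.03,0,0,0,-1,-0.03,0,0,0,-1,-0.03,0,0,0,-1,-0.03,0,0,0,-1,-0.03,0,0,0,-1,-0.03,0,0,0,-1,-0.03,0,0,0,-1,-0.03,0,0,0,-1,-0.03,0,0,0,-1,-0.03,0,0,0,-1,0,0,0,0]'; python3 b.py
```

```text
t: 19.48
position: [0.5823, 0.0772, 0.074]
ee_rot: [[0.173, 0.985, -0.0], [0.985, -0.173, -0.0], [-0.0, -0.0, -1.0]]
force: [1.0, 0.2, 1.3]
finger_gap: -0.0002
grip_force: 0.0
box [ 1.5 61.1 14. ] yaw 80.0 boxforce [0.9 0.4 1.3] q [ 0.21  0.58 -0.56  1.86  0.41  0.82 -0.73]
t: 20.4
position: [0.5605, -0.0449, 0.0734]
ee_rot: [[0.175, 0.985, -0.002], [0.984, -0.175, -0.003], [-0.003, -0.001, -1.0]]
force: [-0.1, -0.5, -0.1]
finger_gap: -0.0001
grip_force: 0.0
box [  1.2 -62.9  13.4] yaw 79.9 boxforce [-0.1 -0.5 -0.1] q [ 0.43  0.54 -0.56  1.92  0.4   0.79 -0.53]
```

```bash
python3 -m inch '[-1,-0.025,0,0,0,-1,-0.025,0,0,0,-1,-0.025,0,0,0,-1,-0.02,0,0,0,-1,0,0,0,0]'; python3 b.py; python3 - <<'E'
from h import *
p,d=cams.get_image("scene");cv2.imwrite("pics/s3.png",cv2.resize(p[130:320,150:380],(700,578))[:,:,::-1])
E
```

```text
t: 20.82
position: [0.5544, -0.0808, 0.0736]
ee_rot: [[0.174, 0.985, -0.001], [0.985, -0.174, -0.002], [-0.002, -0.001, -1.0]]
force: [-0.5, -0.4, -0.4]
finger_gap: 0.0001
grip_force: 0.0
box [  1.4 -99.4  13.6] yaw 80.0 boxforce [-0.4 -0.5 -0.4] q [ 0.5   0.54 -0.56  1.93  0.4   0.79 -0.46]
```

View pics/s3.png

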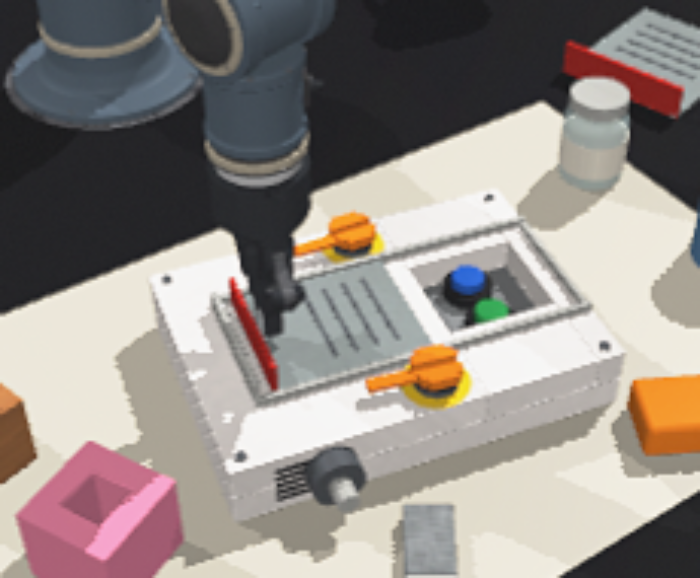

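The scene crop shows the panel nearly fully back, with its flange near the stop at (250,330). The blue key at (467,280) and the green key at (490,312) are exposed.

```bash
python3 -m inch '[-1,-0.01,0,0,0,-1,-0.01,0,0,0,-1,-0.01,0,0,0,-1,0,0,0,0]'; python3 b.py; python3 -m inch '[-1,-0.008,0,0,0,-1,0,0,0,0]'; python3 b.py
```

```text
t: 21.2
position: [0.5529, -0.0905, 0.074]
ee_rot: [[0.172, 0.985, -0.0], [0.985, -0.172, -0.0], [-0.0, 0.0, -1.0]]
force: [0.4, 0.8, -0.0]
finger_gap: 0.0001
grip_force: 0.0
box [   1.7 -109.1   14. ] yaw 80.1 boxforce [ 0.2  0.9 -0. ] q [ 0.52  0.54 -0.56  1.93  0.4   0.79 -0.44]
t: 21.37
position: [0.5526, -0.092, 0.074]
ee_rot: [[0.171, 0.985, 0.001], [0.985, -0.171, 0.002], [0.002, 0.0, -1.0]]
force: [0.3, 3.2, -0.5]
finger_gap: -0.0001
grip_force: 1.6
box [   1.6 -110.7   14. ] yaw 80.2 boxforce [-0.2  3.2 -0.5] q [ 0.52  0.54 -0.56  1.93  0.4   0.79 -0.44]
```

```bash
python3 -m inch '[-1,-0.008,0,0,0,-1,-0.008,0,0,0,-1,0,0,0,0]'; python3 b.py
```

```text
t: 21.62
position: [0.5525, -0.092, 0.0741]
ee_rot: [[0.167, 0.986, 0.003], [0.986, -0.167, 0.009], [0.01, 0.002, -1.0]]
force: [2.9, 13.7, -2.2]
finger_gap: -0.0001
grip_force: 7.1
box [   1.6 -110.7   14.1] yaw 80.4 boxforce [ 0.5 14.  -2.2] q [ 0.53  0.54 -0.57  1.93  0.39  0.78 -0.42]
```

```bash
python3 -m inch '[-1,0.03,0,0,0,-1,0.02,0,-0.06,0,-1,0,0,-0.09,0,-1,0,0,-0.09,0,-1,0.09,0,0,0,-1,0.09,0,0,0,-1,0.09,0,0,0,-1,0.09,0,0,0,-1,0,0,0,0,-1,0,0,0,0]'; python3 b.py; python3 - <<'E'
from h import *
s=monitor.observe();c=cams.get_calibration("wrist");p,d=cams.get_image("wrist");cv2.imwrite("pics/w9.png",p[:,:,::-1])
H=hsv(p);h,S,v=[H[...,i].astype(int) for i in range(3)]
P=np.zeros(p.shape);q,uv=cloud(c,d,d>0);P[uv[:,1],uv[:,0]]=q
roi=(np.hypot(P[...,0]-.587,P[...,1]-.111)<.07)&(P[...,2]>.03)&(P[...,2]<.07)
a=np.radians(-10);B=np.array([[np.cos(a),-np.sin(a),0],[np.sin(a),np.cos(a),0],[0,0,1]])
for n,m in(('blue',(h>95)&(h<130)&(S>120)),('green',(h>45)&(h<85)&(S>100))):
    m=m&roi;zt=np.percentile(P[m][:,2],85);vv,uu=np.nonzero(m&(P[...,2]>zt-.004));g=plane(c,np.c_[uu,vv],zt)
    o,r=cv2.minEnclosingCircle((g[:,:2]*1000).astype(np.float32));w=np.array([o[0]/1000,o[1]/1000,zt])
    print(n,m.sum(),w.round(4),'r',round(r,1),'box',(B.T@(w-[.5702,.0173,.06])*1000).round(1),'tool',(s['ee_rot'].T@(w-s['position'])).round(4))
m=((h<4)|(h>174))&(S>130)&(P[...,2]>.08)&(P[...,2]<.1);print('flange box y',((P[m]-[.5702,.0173,.06])@B)[:,1].mean() if m.any() else None)
E
```

```text
t: 22.45
position: [0.5793, 0.0647, 0.1701]
ee_rot: [[0.166, 0.986, 0.0], [0.986, -0.166, -0.0], [-0.0, 0.0, -1.0]]
force: [0.5, -1.0, 0.5]
finger_gap: -0.0001
grip_force: 0.0
box [  0.7  48.3 110.1] yaw 80.4 boxforce [ 0.7 -0.9  0.5] q [ 0.31  0.46 -0.65  1.8   0.33  0.99 -0.64]
blue 910 [0.563  0.1151 0.0524] r 14.7 box [-24.1  95.1  -7.6] tool [ 0.047  -0.0245  0.1177]
green 902 [0.6096 0.1072 0.0524] r 14.7 box [23.2 95.4 -7.6] tool [0.047  0.0229 0.1177]
flange box y None
```

View pics/w9.png

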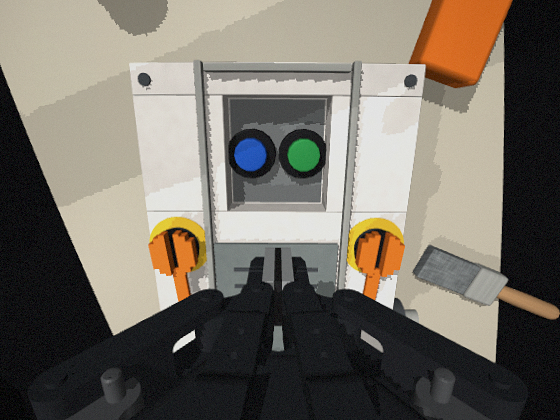

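The wrist view shows the open bay, with the blue key at (251,153) and the green key at (303,153). Both tongues point toward -y.

```bash
python3 -m inch '[-1,0.0588,-0.033,0,0,-1,0.0588,-0.033,0,0,-1,0,0,0.09,0,-1,0,0,0.09,0,-1,0,0,0.06,0,-1,0,0,0.025,0,-1,0,0,0,0,-1,0,0,0,0]'; python3 b.py
```

```text
t: 23.17
position: [0.562, 0.1122, 0.0643]
ee_rot: [[0.173, 0.985, 0.0], [0.985, -0.173, -0.0], [-0.0, 0.0, -1.0]]
force: [0.4, 0.7, -0.0]
finger_gap: -0.0001
grip_force: 0.0
box [-24.5  92.    4.3] yaw 80.0 boxforce [ 0.3  0.7 -0. ] q [ 0.17  0.58 -0.59  1.9   0.44  0.79 -0.83]
```

```bash
python3 -m inch '[-1,0,0,0.015,0,-1,0,0,0.015,0,-1,0,0,0.012,0,-1,0,0,0.004,0,-1,0,0,0,0,-1,0,0,0,0]'; python3 b.py
```

```text
t: 23.67
position: [0.5627, 0.1132, 0.0465]
ee_rot: [[0.171, 0.985, 0.003], [0.985, -0.171, -0.0], [0.0, 0.003, -1.0]]
force: [2.0, -0.4, 4.8]
finger_gap: -0.0001
grip_force: 2.3
box [-24.1  93.1 -13.5] yaw 80.1 boxforce [ 2.1 -0.   4.8] q [ 0.15  0.6  -0.57  1.91  0.46  0.76 -0.85]
```

Force 4.8 N at 5.9 mm travel; I'll press a little further to be sure it bottoms.

```bash
python3 -m inch '[-1,0,0,0.006,0,-1,0,0,0,0]'; python3 b.py; python3 -m inch '[-1,0,0,-0.04,0,-1,0,0,-0.04,0,-1,0,0,0,0,-1,0,0.06,0,0,-1,0,0.0595,0,0,-1,0,0,0,0,-1,0,0,0,0]'; python3 b.py
```

```text
t: 23.83
position: [0.5628, 0.1132, 0.0459]
ee_rot: [[0.171, 0.985, 0.003], [0.985, -0.171, -0.002], [-0.001, 0.003, -1.0]]
force: [-3.0, -3.1, 18.6]
finger_gap: -0.0001
grip_force: 9.1
box [-24.   93.2 -14.1] yaw 80.1 boxforce [-2.5 -3.5 18.6] q [ 0.15  0.6  -0.57  1.91  0.46  0.76 -0.85]
t: 24.42
position: [0.6085, 0.1044, 0.074]
ee_rot: [[0.173, 0.985, -0.001], [0.985, -0.173, -0.0], [-0.0, -0.001, -1.0]]
force: [0.1, 0.2, 0.1]
finger_gap: 0.0001
grip_force: 0.0
box [22.6 92.5 14. ] yaw 80.1 boxforce [0.  0.2 0.1] q [ 0.18  0.62 -0.58  1.79  0.43  0.86 -0.78]
```

```bash
python3 -m inch '[-1,0,0.003,0.025,0,-1,0,0,0.015,0,-1,0,0,0.015,0,-1,0,0,0.01,0,-1,0,0,0.005,0,-1,0,0,0,0,-1,0,0,0,0]'; python3 b.py
```

```text
t: 25.0
position: [0.6091, 0.1051, 0.0473]
ee_rot: [[0.171, 0.985, -0.001], [0.985, -0.171, -0.0], [-0.0, -0.001, -1.0]]
force: [-2.7, 0.0, 4.2]
finger_gap: -0.0001
grip_force: 2.0
box [ 23.1  93.2 -12.7] yaw 80.2 boxforce [-2.6 -0.4  4.2] q [ 0.16  0.66 -0.56  1.8   0.46  0.82 -0.8 ]
```

```bash
python3 -m inch '[-1,0,0,0.005,0,-1,0,0,0.003,0,-1,0,0,0,0]'; python3 b.py
```

```text
t: 25.25
position: [0.6098, 0.1052, 0.046]
ee_rot: [[0.171, 0.985, 0.001], [0.985, -0.171, -0.001], [-0.001, 0.001, -1.0]]
force: [-5.8, -2.1, 14.4]
finger_gap: -0.0002
grip_force: 7.2
box [ 23.8  93.4 -14. ] yaw 80.1 boxforce [-5.4 -3.  14.4] q [ 0.16  0.66 -0.56  1.8   0.46  0.82 -0.8 ]
```

Green has bottomed out. I'll retreat upward and make a final check.

```bash
python3 -m inch '[-1,0,0,-0.04,0,-1,0,0,-0.08,0,-1,0,0,-0.09,0,-1,0,0,-0.09,0,-1,0,0,-0.09,0,-1,0,0,-0.09,0,-1,-0.05,-0.09,0,0,-1,-0.05,-0.09,0,0,-1,-0.05,-0.09,0,0,-1,0,-0.09,0,0,-1,0,0,0,0,-1,0,0,0,0,-1,0,0,0,0]'; python3 - <<'E'
from h import *
p,d=cams.get_image("scene");cv2.imwrite("pics/s4.png",p[:,:,::-1]);c=cams.get_calibration("scene")
H=hsv(p);h,S,v=[H[...,i].astype(int) for i in range(3)]
P=np.zeros(p.shape);q,uv=cloud(c,d,d>0);P[uv[:,1],uv[:,0]]=q
a=np.radians(-10);B=np.array([[np.cos(a),-np.sin(a),0],[np.sin(a),np.cos(a),0],[0,0,1]])
Q=(P-[.5702,.0173,.06])@B
m=((h<4)|(h>174))&(S>130)&(Q[...,2]>.01)&(Q[...,2]<.04)&(abs(Q[...,0])<.08)&(abs(Q[...,1])<.2);print('flange box y',np.percentile(Q[m][:,1],[5,50,95]))
E
```

```text
t: 26.33
position: [0.4588, 0.0703, 0.2366]
ee_rot: [[0.171, 0.985, 0.003], [0.985, -0.171, -0.0], [0.0, 0.003, -1.0]]
force: [1.1, -0.1, 0.3]
finger_gap: 0.0001
grip_force: 0.0
flange box y [-0.12620574 -0.12520319 -0.12286258]
```

View pics/s4.png

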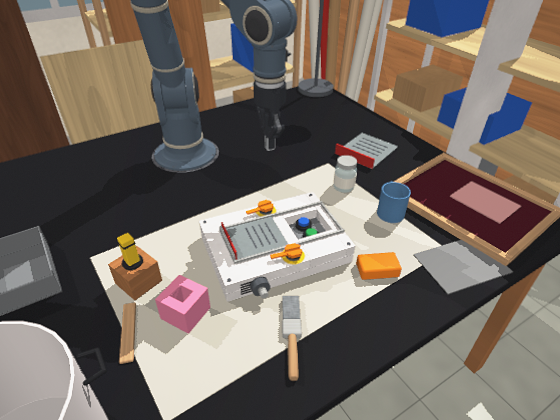

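The panel is fully open, with its flange at the stop (230,240). The driver is upright in its stand at (128,250), both cams are open, and the jar, mug and folder have not moved.

```bash
python3 -c "
from workcell import order
print(order.hand_in())"
```

```text
the job is handed in; nothing more can be done
None
```

The job is handed in at about 26 s of the 72 s allowed: both cams are open, the panel is against its stop, blue was pressed fully down and let up before green, the screwdriver is upright in its stand, and the jar, mug and folding tool look unmoved in the final picture.

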